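# Load the small test kiln and close its stayed lid

## Robot

A 6-joint arm with a two-finger parallel gripper is mounted at the origin on the work surface. World frame = base frame: x ahead of the robot, y to its left, z up, the work surface at z = 0. Lengths are in m, angles in rad, forces in N, time in s.
With the tool pointing down it reaches from about 0.3 to 0.775 m from the base axis. Payload 14.6 kg.
Tool frame: the origin (TCP) lies on the centre line of the jaws, within the pads' length; the fingertips stand 19 mm ahead of it and the grasp point (between the pads) is the TCP; z points along the fingers, y is the direction in which the jaws open and shut (so a half turn about z gives the same grasp; the last joint's range is limited). The gripper opens to 94 mm and grips with 3 to 60 N. Pads are 16 mm wide; open, the fingers measure 119 mm over their backs; the gripper's body (75 mm by 177 mm) begins 78 mm behind the grasp point.
Start: joints at [1.185, 0.3, 1.521, -0, 1.321, -0.067], TCP at [0.172, 0.522, 0.224] pointing down, gripper open.
Joint ranges: [-3.03, 3.03], [-0.79, 2.21], [0.23, 2.52], [-1.04, 4.18], [0, 3.07], [-2.55, 2.55]. Speed limits (rad/s): [2.22, 2.22, 2.57, 3.14, 3.14, 3.14].

## Interface

Orientations are given as [roll, pitch, yaw] about the fixed x, y, z axes, in that order (R = Rz(yaw) Ry(pitch) Rx(roll)).
In Python, from station import ctrl gives the robot as it stands. The module is installed in compiled form; this text tells all that it offers.
- The arm moves only by the shell command python3 -m creep 'ROWS' [FORCE]. ROWS is a JSON object of lists of equal length, an entry for each row: "translation": the shift along the world's x, y, z in mm, a list of three; "yaw": the turn about the world's z in rad; "gripper": the closure in counts, from 0 (fully open) to 255 (shut). A call has 1 to 5 rows; each row is the pose to reach, as a shift and turn from the pose measured when the call began; what a row does not reach only later rows make up. A row lasts 1/12 s, in which the tool goes at most 41.7 mm and 7.16 degrees, less where a joint would pass 70% of its speed; a pose out of reach is approached as far as the arm can. A call with a gripper value outside its range is refused whole. The fingers move at their own pace and stop on an object; FORCE is the grip in N (left out, the last holds). Time passes only in rows, so rows that repeat a pose let the fingers close. It gives the time, the measured TCP pose, the force and the opening at its end, in the units of the state.
- ctrl.get_obs(): the state, without advancing time (a new reading comes with each control period).
- ctrl.camera(name): name is "side" or "top"; returns a dict with "pixels" (400x640x3 uint8, red, green, blue), "depth" (400x640 float32, m along the optical axis (not along the pixel's ray), 0 where there is no reading), "fx", "fy", "cx", "cy" (pixels), "R" (3x3) and "t" (3): a world point X has camera coordinates R X + t. Camera axes: x right, y down, z forward; pixel columns grow to the right and rows downward; lengths in m; the calibration is good to about 2 mm. A picture is of the moment at which its call begins.
- ctrl.hand_in(): hands the job in, once; it reports no verdict.
The state is a dict: "time_s": time; "qpos": joint angles; "joint_vel": joint speeds; "tau": joint torques, N m; "ee_pos": TCP position; "eef_rot": TCP orientation; "force": force on the tool from outside, world axes, zero at the start; "moment": the same for the moment, N m; "grip_width": finger opening in m.
Only numpy, scipy, OpenCV 4.12 (cv2) and the standard library are available. Lean on these libraries where they do the work, as an engineer would, in place of code of your own. Each camera call takes 0.05 s, during which the arm holds its last target. There are 200 camera calls.

## Task

Put the white bisque pedestal into the kiln: raise the lid by its bar until the folding stay at its side locks, and stand the pedestal upright on the chamber floor. Then break the stay at its knuckle and lower the lid under control until it is shut. Never let the lid fall, force the stay or drop the pedestal, and leave the other things on the bench where they are.

Things in the scene. Friction and masses are not known exactly. Their poses are not given: they have to be found in the camera images.
- kiln: Small steel-jacketed top-opening test kiln, fixed, 200 deep (x), 270 wide (y), 120 high to its rim. Origin: centre of its underside on the bench; its x points from the front (bar side) to the back (hinge side), y to its left. A 45 mm wide control box hangs on its right (-y) side, the folding stay on its left (+y).
- chamber (a point): Centre of the chamber's floor, 42 above the bench, axes as the kiln's. The open chamber is 140 (x) by 210 (y), 78 deep below the rim; its walls are 30 thick.
- lid (a joint): Angle of the lid, rad: 0 shut, growing as it opens. The stay locks it at an angle between 1.09 and 1.37 that differs from kiln to kiln. The hinge is a little stiff: unlocked, the lid stays where it is left from about 0.95 up; lower down its weight (2 to 6 N at the bar) makes it fall shut. Raised, it leans over the back half of the chamber: there is most room at the front.
- lid_hinge (a point): Middle of the lid's hinge axis, at the back top edge of the kiln (100 behind its centre), 120 above the bench; axes as the kiln's, the hinge axis along y. The lid (1.1 to 1.7 kg, 34 thick, 200 deep, 262 wide) lies on the rim in front of it, its underside level with the axis when shut.
- lid_handle (a point): Middle of the round wooden bar handle, 12 thick, 146 long along y, carried on two slim raked posts (62 either side) over the lid's front edge: 216 from the hinge axis and 70 above the lid's underside, so 30 clear above the lid's top. Its axes turn with the lid. It is in the open on all sides; a gripper can turn about it as the lid swings.
- stay (a joint): Angle at the stay's knuckle, rad: about 0 folded (lid shut), 2.61 straight, 2.73 locked over centre on its stop. Spring-loaded: it snaps over centre only when the lid is brought within 0.01 to 0.04 rad of its full height. Breaking it takes 7 to 10 N at the knob; pulled to 1.9 or less it stays broken, let go sooner it may snap back.
- stay_knob (a point): Middle of the finger knob at the stay's knuckle: steel pin 12 thick, 66 long, along the kiln's y, standing out 185 left of the kiln's middle; 18 wide button at its end. The straps run 149 to 155 left. Locked, it is 164 above the bench and breaks forward (kiln's -x) and up, on an arc of 88 radius about the stay's foot (90 above the bench). Lean the hand outward to clear lid and straps.
- stay_foot (a joint): Give of the rubber bush in the jacket that carries the stay's foot, m: 0 unloaded, plus up, minus down. About 25 N at the bar, up against the locked stay or down against it, moves it 2 mm; more than that bends the stay.
- pedestal: White bisque pedestal, loose, 60 high, round: 32 thick column on a foot 44 wide and 10 high, 55 to 115 g. Origin: centre of its underside, z up.
- cup: Bystander: small white porcelain cup, 68 wide, 48 high. Origin: centre of its underside.
- slip_bowl: Bystander: white porcelain bowl, 130 wide, 75 high. Origin: centre of its underside.
- brush: Bystander: brush with a dark wooden handle, 160 long, lying on the bench. Origin: under its middle.
Things that resemble listed ones, but are neither listed nor needed, are in the scene too. Leave any purple look-alike of the pedestal alone.

How it is judged:
By the outcome, as a careful person would: the job done as asked, in the order asked, and still so for the second after the job is handed in, with the robot touching nothing.
It also fails if it takes over 72 s, if anything falls off the work surface, if the arm or the gripper's body presses on something with over 40 N, if the wrist force passes 120 N, or if a joint passes its speed limit or range.

## Working session

There is one attempt and no reset: what is moved stays moved. The work goes in short steps, Python scripts to look and compute and a shell command to move; the robot and the scene stay as the last step left them, time stands still between calls to the robot, and variables do not carry over. Pictures are saved under pics/ and viewed, about 8 in all and at most 12, crops included, and the job is handed in when it is done.

```bash
mkdir -p pics
cat > h.py <<'E'
import numpy as np, cv2
from station import ctrl
def snap(n,tag=None):
    c=ctrl.camera(n)
    np.savez('last_'+n+'.npz',**c)
    if tag: cv2.imwrite(f'pics/{tag}.png',cv2.cvtColor(c['pixels'],cv2.COLOR_RGB2BGR))
    return c
def world(c):
    v,u=np.mgrid[0:400,0:640]; d=c['depth']
    P=np.stack([(u-c['cx'])/c['fx']*d,(v-c['cy'])/c['fy']*d,d],-1)
    W=(P-c['t'])@c['R']; W[d==0]=np.nan
    return W
def ray(c,u,v,z):
    o=-c['R'].T@c['t']; r=c['R'].T@np.array([(u-c['cx'])/c['fx'],(v-c['cy'])/c['fy'],1])
    return o+r*(z-o[2])/r[2]
E
python3 - <<'E'
from h import *
a=snap('side'); b=snap('top')
im=np.hstack([a['pixels'],b['pixels']])
for n,c in(('side',a),('top',b)):
    cv2.imwrite(f'pics/{n}1.png',cv2.cvtColor(c['pixels'],cv2.COLOR_RGB2BGR))
    print(n,-c['R'].T@c['t'],c['R'][2],c['fx'],(c['depth']>0).mean())
o=ctrl.get_obs(); print(o)
E
```

```text
side [0.38126253 0.98746301 1.04527798] [ 0.07015936 -0.72378262 -0.68645203] 411.8169245074235 0.99601171875
top [0.34525116 0.01748412 1.39279197] [ 0.12006059  0.01575081 -0.99264161] 431.4615173671972 0.99596484375
{'time_s': 0.1, 'qpos': array([ 1.18538811e+00,  3.00434872e-01,  1.52150135e+00,  3.88317837e-05,
        1.32070279e+00, -6.65740578e-02]), 'joint_vel': array([-4.98932711e-04, -9.23418577e-04, -3.13349432e-03, -1.28583401e-03,
       -1.15722930e-04,  4.88311544e-05]), 'tau': array([ 9.04480257e-04, -5.32647157e+01, -3.53282189e+01,  7.08872708e-02,
        2.35205685e-02, -9.26829762e-05]), 'ee_pos': array([0.17230418, 0.52209294, 0.22393992]), 'eef_rot': array([-3.14055111e+00, -1.07139769e-04,  2.82274880e+00]), 'force': array([ 0.23221129,  0.20739519, -0.15723952]), 'moment': array([-0.01688837, -0.02054247, -0.00366361]), 'grip_width': 0.09437737193104116}
```

View pics/side1.png

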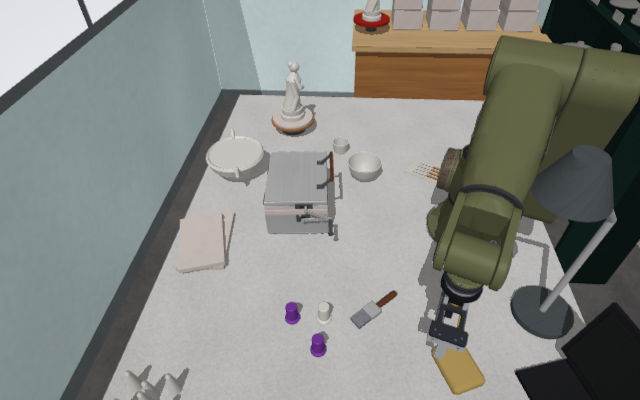

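View pics/top1.png

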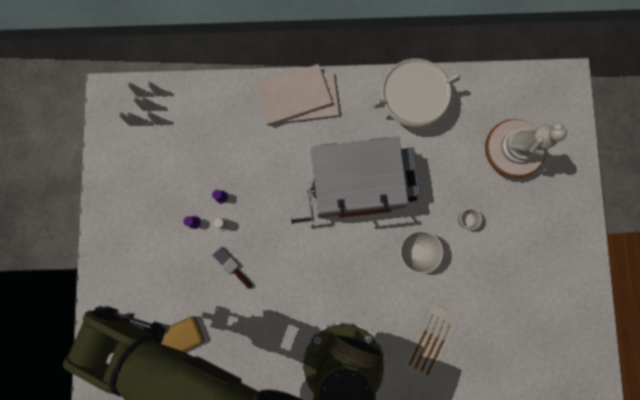

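The kiln sits ahead of the robot in the top view: lid about (360,175), bar about (365,210), knob about (300,219). The pedestal is at (219,223), with purple look-alikes at (192,222) and (220,196). The brush is at (235,268), the cup at (470,219) and the bowl at (423,253). Next I measure these.

Run:
```python
from h import *
S=dict(np.load('last_side.npz'));T=dict(np.load('last_top.npz'))
for n,c in(('top',T),('side',S)):
    W=world(c); hsv=cv2.cvtColor(c['pixels'],cv2.COLOR_RGB2HSV)
    z=W[...,2]; X=W[...,0];Y=W[...,1]
    bench=W[(abs(z)<.02)&(X>.3)&(X<.9)]; print(n,'bench z',np.median(bench[:,2]))
    # lid top
    m=((abs(z-.154)<.008)&(X>.4)&(X<.85)&(abs(Y)<.3)).astype(np.uint8)
    k,l,st,ce=cv2.connectedComponentsWithStats(m); i=1+st[1:,4].argmax(); p=W[l==i]
    r=cv2.minAreaRect((p[:,:2]*1000).astype(np.float32)); print('lid',r,np.median(p[:,2]),st[i,4])
    # brown bar
    m=(hsv[...,0]<15)&(hsv[...,1]>110)&(hsv[...,2]<160)&(X>.4)&(X<.75)&(abs(Y)<.2)&(z>.1)
    p=W[m]; print('bar',len(p), np.percentile(p,[5,50,95],axis=0) if len(p) else '')
    if len(p)>5:
        q=p[:,:2]-p[:,:2].mean(0); print(' mean',p.mean(0),'dir',np.linalg.svd(q)[2][0], 'y ends',p[:,1].min(),p[:,1].max())
        vv,uu=np.nonzero(m); print(' px',uu.min(),uu.max(),vv.min(),vv.max())
    # pieces around z .03-.07 near pedestal
    m=((z>.03)&(z<.075)&(X>.3)&(X<.7)&(Y>.2)&(Y<.6)).astype(np.uint8)
    k,l,st,ce=cv2.connectedComponentsWithStats(m)
    for i in range(1,k):
        if st[i,4]>15:
            p=W[l==i]; print(' piece',ce[i],p[:,:2].mean(0),np.percentile(p[:,2],95),p[:,:2].min(0),p[:,:2].max(0),np.median(c['pixels'][l==i],0))
a=S['pixels'][130:260,220:380]; b=T['pixels'][120:250,270:430]
cv2.imwrite('pics/crop1.png',cv2.cvtColor(cv2.resize(np.vstack([a,b]) if 0 else np.hstack([a,b]),None,fx=2.5,fy=2.5,interpolation=cv2.INTER_CUBIC),cv2.COLOR_RGB2BGR))
```

```text
top bench z 0.0002963774151356922
lid ((571.1984252929688, -57.80572509765625), (201.62661743164062, 264.1571350097656), 5.023531436920166) 0.15418534787421767 6013
bar 146 [[ 0.44837708 -0.12891317  0.19111881]
 [ 0.45487355 -0.06585968  0.19545908]
 [ 0.46236587 -0.00593666  0.19881221]]
 mean [ 0.45489003 -0.06594325  0.19527806] dir [ 0.08334084 -0.9965211 ] y ends -0.13681697816523594 -0.0002846451823113046
 px 340 389 209 216
 piece [217.52525253 194.50505051] [0.53541775 0.38001233] 0.06339074228110833 [0.52140221 0.36713602] [0.55002176 0.39726793] [70. 29. 95.]
 piece [189.48623853 220.75229358] [0.45511468 0.46753114] 0.06668465551684073 [0.43984803 0.45525888] [0.47096966 0.48658991] [71. 30. 95.]
 piece [219.2254902  222.53921569] [0.44712458 0.37412789] 0.06412927428278889 [0.43269254 0.36085199] [0.46173923 0.39243615] [151.  145.5 137.5]
side bench z 0.0015357144452260193
lid ((570.5533447265625, -56.58451843261719), (200.1681365966797, 271.517578125), 5.154288291931152) 0.15571246439942948 3092
bar 63 [[ 0.44818784 -0.12919218  0.19378441]
 [ 0.45638011 -0.05429396  0.19690691]
 [ 0.46254807  0.0008527   0.20027104]]
 mean [ 0.45560424 -0.05842349  0.19698727] dir [-0.09543841  0.99543534] y ends -0.1371119084646399 0.004354910053035343
 px 330 332 152 180
 piece [291.27564103 308.82692308] [0.53426794 0.38819192] 0.06383075654655401 [0.51973525 0.36696158] [0.55041282 0.39969368] [109.   50.  142.5]
 piece [323.4025974  309.00649351] [0.44664116 0.38286541] 0.06425441322132068 [0.43146619 0.36389868] [0.4620936  0.39394576] [188. 186. 181.]
 piece [317.57225434 340.72254335] [0.45404859 0.4761508 ] 0.06396457355438302 [0.43986729 0.45701264] [0.46911883 0.48873913] [109.  50. 142.]
```

View pics/crop1.png

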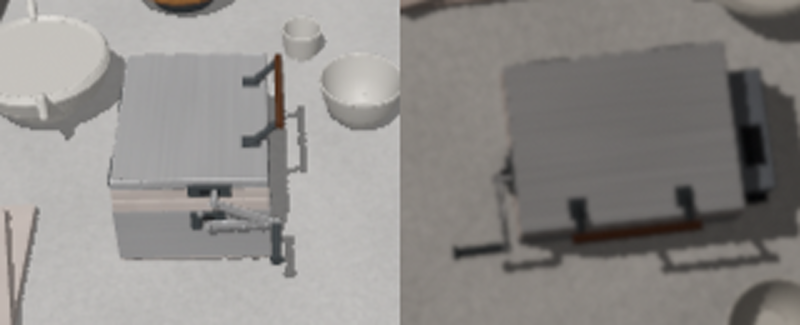

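Kiln centre (0.571,-0.057), yaw about 0.088. Bar about (0.455,-0.067), top at 0.197. Pedestal about (0.447,0.377). Moving to above the bar.

```bash
python3 -m creep '{"translation":[[10,-15,35],[22,-45,60],[38,-80,76],[54,-115,76],[72,-150,76]],"yaw":[-0.1,-0.2,-0.3,-0.4,-0.5],"gripper":[150,150,150,150,150]}' 20
python3 -m creep '{"translation":[[18,-37,0],[36,-74,0],[54,-111,0],[72,-148,0],[90,-185,0]],"yaw":[-0.1,-0.2,-0.3,-0.4,-0.5],"gripper":[150,150,150,150,150]}'
```

```text
time_s: 0.52
ee_pos: [0.2444, 0.3707, 0.3006]
eef_rot: [3.141, -0.0, 2.319]
force: [0.5, 0.6, 0.4]
grip_width: 0.0641
time_s: 0.93
ee_pos: [0.3346, 0.1838, 0.3006]
eef_rot: [3.141, -0.0, 1.814]
force: [1.2, 0.3, -0.4]
grip_width: 0.0392
```

```bash
python3 -m creep '{"translation":[[18,-37,0],[36,-74,0],[54,-111,0],[70,-148,0],[86,-182,0]],"yaw":[-0.05,-0.1,-0.155,-0.155,-0.155],"gripper":[150,150,150,150,150]}'
python3 -m creep '{"translation":[[17,-34,0],[34,-69,-10],[34,-69,-30],[34,-69,-55],[34,-69,-55]],"yaw":[0,0,0,0,0],"gripper":[150,150,150,150,150]}'
python3 - <<'E'
from h import *
c=snap('side','bar2')
im=c['pixels'][60:260,180:480]; cv2.imwrite('pics/bar2.png',cv2.cvtColor(cv2.resize(im,None,fx=2.5,fy=2.5),cv2.COLOR_RGB2BGR))
E
```

```text
time_s: 1.35
ee_pos: [0.4208, -0.0006, 0.3005]
eef_rot: [3.141, -0.0, 1.658]
force: [0.4, 0.9, 0.4]
grip_width: 0.0383
time_s: 1.77
ee_pos: [0.4533, -0.0699, 0.2413]
eef_rot: [-3.136, -0.002, 1.657]
force: [0.3, 0.8, -0.6]
grip_width: 0.0386
```

View pics/bar2.png

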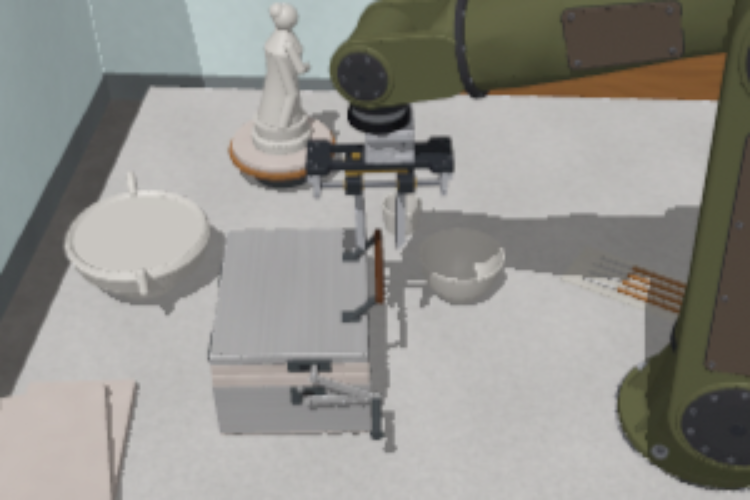

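The fingers (about (360,220) and (398,220) in the crop) straddle the bar at (378,265). I go down and grip.

```bash
python3 -m creep '{"translation":[[2,2,-20],[2,2,-38],[2,2,-50],[2,2,-52],[2,2,-52]],"yaw":[0,0,0,0,0],"gripper":[150,150,150,150,150]}'
python3 -m creep '{"translation":[[0,0,0],[0,0,0],[0,0,0],[0,0,0],[0,0,0]],"yaw":[0,0,0,0,0],"gripper":[255,255,255,255,255]}' 25
```

```text
time_s: 2.23
ee_pos: [0.4562, -0.0673, 0.1929]
eef_rot: [-3.139, -0.002, 1.658]
force: [-0.5, -0.6, 0.8]
grip_width: 0.0389
time_s: 2.65
ee_pos: [0.4552, -0.0675, 0.1934]
eef_rot: [-3.136, -0.001, 1.659]
force: [-8.6, 0.5, 5.5]
grip_width: 0.0116
```

Run:
```python
import numpy as np
r,p=227.06,.3134
for t in np.arange(0,1.42,.06):
    dx=r*(np.cos(p)-np.cos(t+p)); dz=r*(np.sin(t+p)-np.sin(p))
    print(round(t,2),round(dx*.996,1),round(dx*.088,1),round(dz,1))
```

```text
0.0 0.0 0.0 0.0
0.06 4.6 0.4 12.8
0.12 9.9 0.9 25.4
0.18 16.0 1.4 37.5
0.24 22.7 2.0 49.3
0.3 30.2 2.7 60.7
0.36 38.4 3.4 71.6
0.42 47.1 4.2 82.0
0.48 56.5 5.0 91.8
0.54 66.5 5.9 101.1
0.6 76.9 6.8 109.7
0.66 87.9 7.8 117.7
0.72 99.4 8.8 125.1
0.78 111.2 9.8 131.7
0.84 123.5 10.9 137.6
0.9 136.0 12.0 142.7
0.96 148.9 13.2 147.1
1.02 162.0 14.3 150.7
1.08 175.2 15.5 153.5
1.14 188.6 16.7 155.5
1.2 202.2 17.9 156.7
1.26 215.7 19.1 157.1
1.32 229.3 20.3 156.6
1.38 242.8 21.5 155.4
```

```bash
python3 -m creep '{"translation":[[5,0,13],[10,1,25],[16,1,38],[23,2,49],[30,3,61]],"yaw":[0,0,0,0,0],"gripper":[255,255,255,255,255]}' 30
```

```text
time_s: 3.07
ee_pos: [0.4843, -0.0648, 0.2542]
eef_rot: [-3.132, -0.001, 1.658]
force: [1.3, -5.7, -9.9]
grip_width: 0.0111
```

```bash
python3 -m creep '{"translation":[[9,1,11],[18,1,21],[27,2,31],[37,3,40],[48,4,49]],"yaw":[0,0,0,0,0],"gripper":[255,255,255,255,255]}'
```

```text
time_s: 3.48
ee_pos: [0.5307, -0.0609, 0.305]
eef_rot: [-3.127, -0.001, 1.658]
force: [-20.2, -0.1, 16.1]
grip_width: 0.0112
```

```bash
python3 -m creep '{"translation":[[10,1,8],[22,2,15.5],[34,3,22],[46,4,28],[59,5,33.5]],"yaw":[0,0,0,0,0],"gripper":[255,255,255,255,255]}'
```

```text
time_s: 3.9
ee_pos: [0.5894, -0.0559, 0.3401]
eef_rot: [-3.126, -0.001, 1.658]
force: [-7.6, 0.5, 7.5]
grip_width: 0.0108
```

```bash
python3 -m creep '{"translation":[[7,1,2],[13,1,4],[20,2,6],[26,2.5,7.5],[26,2.5,7.5]],"yaw":[0,0,0,0,0],"gripper":[255,255,255,255,255]}'
python3 -m creep '{"translation":[[3,0,0.5],[6,0.5,1],[9,1,1.7],[9,1,1.7],[9,1,1.7]],"yaw":[0,0,0,0,0],"gripper":[255,255,255,255,255]}'
```

```text
time_s: 4.32
ee_pos: [0.6159, -0.0537, 0.3483]
eef_rot: [-3.127, -0.0, 1.657]
force: [-0.8, -2.3, 6.0]
grip_width: 0.0111
time_s: 4.73
ee_pos: [0.6253, -0.0529, 0.3505]
eef_rot: [-3.128, 0.0, 1.657]
force: [-0.8, -1.6, 4.0]
grip_width: 0.0113
```

Run:
```python
from h import *
c=snap('side'); im=c['pixels'][60:260,180:480]; cv2.imwrite('pics/lid3.png',cv2.cvtColor(cv2.resize(im,None,fx=2.5,fy=2.5),cv2.COLOR_RGB2BGR))
```

```text
(no output)
```

View pics/lid3.png

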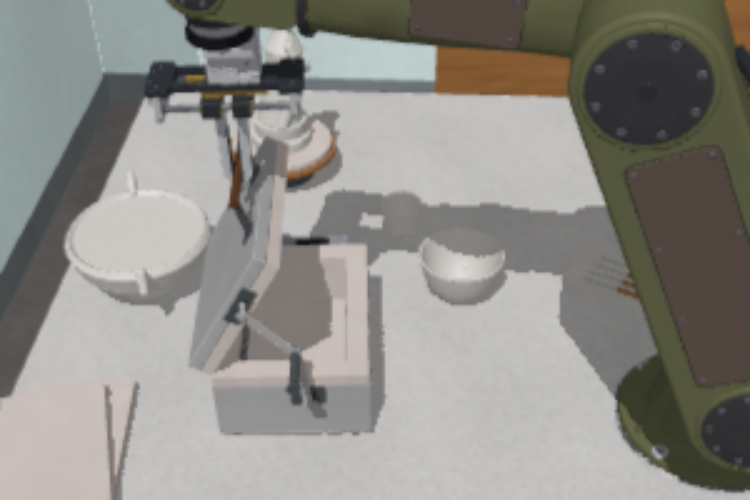

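Lid at about 1.06 rad, stay still bent (knob at crop (295,378), lid pivot (240,308)). I'll track the knob and continue in small steps.

```bash
cat >> h.py <<'E'
K=np.array([.571,-.057]); psi=.088
Rk=np.array([[np.cos(psi),np.sin(psi)],[-np.sin(psi),np.cos(psi)]])
def loc(W): return np.concatenate([(W[...,:2]-K)@Rk.T,W[...,2:]],-1)*1000
def iloc(p): return np.append(K+Rk.T@(np.array(p[:2])/1000),p[2]/1000)
def knob(n='side'):
    L=loc(world(snap(n)))
    m=(L[...,0]>-140)&(L[...,0]<110)&(L[...,1]>165)&(L[...,1]<228)&(L[...,2]>60)&(L[...,2]<240)
    p=L[m]; 
    return len(p),(np.round(np.percentile(p,[5,50,95],axis=0)) if len(p) else None)
def lidang(n='side'):
    L=loc(world(snap(n))); o=ctrl.get_obs(); e=o['ee_pos']
    l=(e[:2]-K)@Rk.T*1000; return np.arctan2(e[2]*1000-120,100-l[0])-.3134, np.hypot(e[2]*1000-120,100-l[0])
E
python3 -m creep '{"translation":[[3,0,0.5],[6,0.5,0.8],[9,0.8,1.2],[12,1,1.5],[12,1,1.5]],"yaw":[0,0,0,0,0],"gripper":[255,255,255,255,255]}'
python3 -c "
from h import *
print(knob(),knob('top'),lidang())"
```

```text
time_s: 5.2
ee_pos: [0.638, -0.0518, 0.3524]
eef_rot: [-3.13, 0.001, 1.657]
force: [-0.4, -0.4, 5.5]
grip_width: 0.0114
(62, array([[ -4., 168., 171.],
       [  1., 199., 180.],
       [  7., 215., 184.]])) (71, array([[ -3., 168., 175.],
       [  2., 191., 179.],
       [  8., 211., 184.]])) (np.float64(1.116494539937681), np.float64(234.6479830690713))
```

```bash
python3 -m creep '{"translation":[[3,0,0.3],[6,0.5,0.6],[9,0.8,0.9],[12,1,1],[12,1,1]],"yaw":[0,0,0,0,0],"gripper":[255,255,255,255,255]}'
python3 -c "
from h import *
print(knob(),knob('top'),lidang())"
```

```text
time_s: 5.77
ee_pos: [0.6489, -0.0509, 0.3536]
eef_rot: [-3.125, 0.0, 1.657]
force: [-19.2, -0.3, 9.0]
grip_width: 0.0112
(63, array([[ 18., 169., 160.],
       [ 24., 201., 172.],
       [ 30., 214., 176.]])) (72, array([[ 19., 168., 165.],
       [ 24., 191., 171.],
       [ 30., 212., 176.]])) (np.float64(1.1632793977274436), np.float64(234.6340002395529))
```

```bash
python3 -m creep '{"translation":[[0,0,0],[0,0,0]],"yaw":[0,0],"gripper":[255,255]}'
python3 -c "
from h import *
print(knob(),lidang(), ctrl.get_obs()['force'])"
```

```text
time_s: 6.08
ee_pos: [0.6478, -0.051, 0.3535]
eef_rot: [-3.121, 0.0, 1.657]
force: [-16.0, -0.1, 5.2]
grip_width: 0.011
(67, array([[ 18., 169., 161.],
       [ 23., 199., 171.],
       [ 30., 213., 175.]])) (np.float64(1.159258445101039), np.float64(234.5937691422859)) [-15.63638022  -0.08113262   6.37868422]
```

Run:
```python
from h import *
c=snap('side'); a=c['pixels'][130:240,240:350]
t=snap('top'); b=t['pixels'][120:230,270:380]
cv2.imwrite('pics/stay4.png',cv2.cvtColor(cv2.resize(np.hstack([a,b]),None,fx=3.6,fy=3.6,interpolation=cv2.INTER_CUBIC),cv2.COLOR_RGB2BGR))
L=loc(world(c)); m=(L[...,1]>140)&(L[...,1]<163)&(L[...,0]>-80)&(L[...,0]<110)&(L[...,2]>80)&(L[...,2]<330)
p=L[m]; o=p[np.argsort(p[:,0])]; print(np.round(o[::max(1,len(o)//30)]).tolist())
```

```text
[[-42.0, 140.0, 92.0], [-36.0, 140.0, 110.0], [-26.0, 148.0, 100.0], [-23.0, 145.0, 97.0], [-20.0, 154.0, 93.0], [-15.0, 152.0, 118.0], [-11.0, 150.0, 116.0], [-9.0, 151.0, 122.0], [-5.0, 148.0, 123.0], [-3.0, 148.0, 128.0], [1.0, 145.0, 125.0], [4.0, 146.0, 130.0], [7.0, 147.0, 127.0], [11.0, 147.0, 158.0], [14.0, 150.0, 161.0], [17.0, 151.0, 162.0], [21.0, 161.0, 176.0], [25.0, 150.0, 178.0], [27.0, 162.0, 173.0], [31.0, 148.0, 180.0], [32.0, 154.0, 191.0], [35.0, 151.0, 196.0], [38.0, 153.0, 198.0], [41.0, 149.0, 203.0], [43.0, 156.0, 205.0], [45.0, 153.0, 215.0], [48.0, 153.0, 219.0], [50.0, 155.0, 224.0], [53.0, 151.0, 229.0], [56.0, 154.0, 232.0], [58.0, 153.0, 239.0], [60.0, 146.0, 253.0], [64.0, 142.0, 249.0]]
```

View pics/stay4.png

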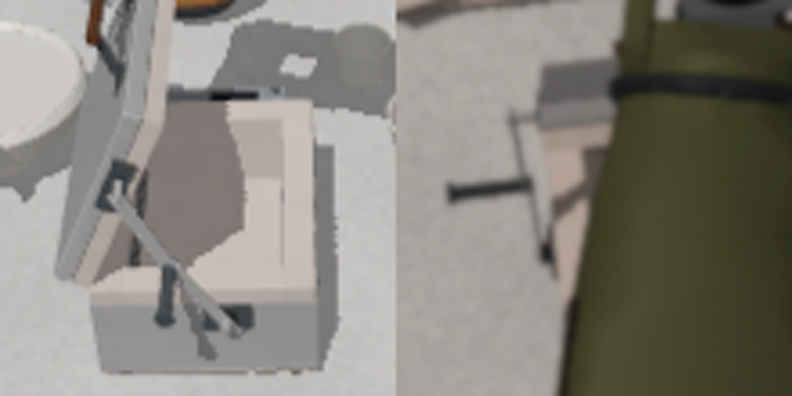

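The stay is past centre: foot (-24,92), knuckle (23,164) and lid pivot (60,242) give about 0.12 rad over-centre, and the knob height matches "locked". I relax the push and let go.

```bash
python3 -m creep '{"translation":[[-1.5,0,-0.5],[-3,0,-1],[-3,0,-1]],"yaw":[0,0,0],"gripper":[255,255,255]}'
python3 -c "
from h import *
print(knob(),lidang(), ctrl.get_obs()['force'])"
```

```text
time_s: 6.53
ee_pos: [0.645, -0.0512, 0.3532]
eef_rot: [-3.123, 0.001, 1.656]
force: [-3.3, -2.0, 7.0]
grip_width: 0.011
(64, array([[ 17., 171., 162.],
       [ 22., 198., 171.],
       [ 29., 214., 176.]])) (np.float64(1.1473958779806233), np.float64(234.60151288258334)) [-3.42309803 -1.61511809  7.27117815]
```

```bash
python3 -m creep '{"translation":[[0,0,0],[0,0,0],[0,0,0],[0,0,0],[0,0,0]],"yaw":[0,0,0,0,0],"gripper":[150,150,150,150,150]}'
python3 -m creep '{"translation":[[0,0,10],[0,0,30],[0,0,60],[-5,5,70],[-15,25,70]],"yaw":[0,0,0,0,0],"gripper":[150,150,150,130,106]}'
python3 -m creep '{"translation":[[-12,32,0],[-26,68,0],[-42,104,0],[-58,140,0],[-74,176,0]],"yaw":[-0.1,-0.22,-0.34,-0.46,-0.58],"gripper":[106,106,106,106,106]}'
python3 -m creep '{"translation":[[-16,36,-5],[-32,72,-20],[-48,106,-40],[-64,138,-60],[-80,165,-80]],"yaw":[-0.12,-0.24,-0.36,-0.48,-0.6],"gripper":[106,106,106,106,106]}'
python3 -c "
from h import *
print(knob(),np.round(ctrl.get_obs()['qpos'],2))"
```

```text
time_s: 7.05
ee_pos: [0.6452, -0.0512, 0.3528]
eef_rot: [-3.122, 0.001, 1.656]
force: [0.7, -0.7, -0.1]
grip_width: 0.0378
time_s: 7.47
ee_pos: [0.6305, -0.0277, 0.4255]
eef_rot: [-3.126, 0.002, 1.654]
force: [1.1, 0.3, 0.1]
grip_width: 0.0486
time_s: 7.88
ee_pos: [0.5554, 0.1496, 0.426]
eef_rot: [-3.127, 0.001, 1.069]
force: [0.7, 0.3, 0.4]
grip_width: 0.0548
time_s: 8.3
ee_pos: [0.4757, 0.3134, 0.3477]
eef_rot: [-3.126, -0.0, 0.467]
force: [0.7, -0.1, -1.1]
grip_width: 0.0552
(63, array([[ 17., 170., 162.],
       [ 22., 200., 171.],
       [ 29., 214., 176.]])) [0.52 0.29 1.27 0.02 1.59 1.64]
```

```bash
python3 -m creep '{"translation":[[-15,30,-40],[-29,65,-80],[-29,65,-120],[-29,65,-160],[-29,65,-200]],"yaw":[-0.1,-0.2,-0.3,-0.379,-0.379],"gripper":[106,106,106,106,106]}'
python3 -c "
from h import *
t=snap('top');W=world(t);z=W[...,2];X=W[...,0];Y=W[...,1]
o=ctrl.get_obs();print(o['ee_pos'],o['eef_rot'])
c=snap('side');a=c['pixels'][230:380,220:420]
cv2.imwrite('pics/ped5.png',cv2.cvtColor(cv2.resize(a,None,fx=3,fy=3,interpolation=cv2.INTER_CUBIC),cv2.COLOR_RGB2BGR))
"
```

```text
time_s: 8.77
ee_pos: [0.4427, 0.3824, 0.163]
eef_rot: [-3.124, 0.005, 0.071]
force: [1.5, 0.3, -0.1]
grip_width: 0.0548
[0.44032285 0.38022992 0.15422562] [-3.13093288  0.01528341  0.07503728]
```

View pics/ped5.png

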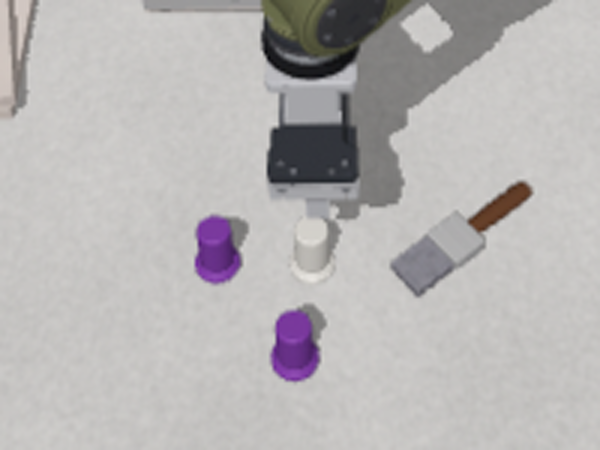

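The gripper is above the white pedestal (crop (312,245)), clear of the purple pair. Small correction, then descend.

```bash
python3 -m creep '{"translation":[[4,0,-20],[6,-1,-45],[6,-2,-55],[6,-2,-55],[6,-2,-55]],"yaw":[0.01,0.01,0.01,0.01,0.01],"gripper":[106,106,106,106,106]}'
python3 -m creep '{"translation":[[0,0,0],[0,0,0]],"yaw":[0,0],"gripper":[106,106]}'
```

```text
time_s: 9.28
ee_pos: [0.4478, 0.3785, 0.1055]
eef_rot: [-3.13, 0.013, 0.086]
force: [0.0, 0.0, 0.9]
grip_width: 0.0549
time_s: 9.45
ee_pos: [0.4486, 0.3791, 0.108]
eef_rot: [-3.128, 0.011, 0.086]
force: [-0.5, 0.5, -0.1]
grip_width: 0.0548
```

```bash
python3 -m creep '{"translation":[[-1,-1,-20],[-1,-1,-40],[-1,-1,-58],[-1,-1,-66],[-1,-1,-66]],"yaw":[0,0,0,0,0],"gripper":[106,106,106,106,106]}' 15
python3 -m creep '{"translation":[[0,0,0],[0,0,0],[0,0,0],[0,0,0],[0,0,0]],"yaw":[0,0,0,0,0],"gripper":[255,255,255,255,255]}' 15
```

```text
time_s: 9.87
ee_pos: [0.4473, 0.3778, 0.0412]
eef_rot: [-3.129, 0.012, 0.086]
force: [0.5, -0.2, -0.6]
grip_width: 0.0546
time_s: 10.28
ee_pos: [0.4477, 0.378, 0.0422]
eef_rot: [-3.128, 0.011, 0.086]
force: [-0.6, -1.0, 6.4]
grip_width: 0.0315
```

```bash
python3 -m creep '{"translation":[[0,0,10],[0,0,40],[0,0,80],[0,0,120],[0,-15,160]],"yaw":[0,0,0,0,0],"gripper":[255,255,255,255,255]}'
python3 -m creep '{"translation":[[0,-20,20],[0,-50,35],[0,-85,40],[0,-120,40],[0,-155,40]],"yaw":[0,0,0,0,0],"gripper":[255,255,255,255,255]}'
python3 -m creep '{"translation":[[0,-35,0],[0,-70,0],[0,-105,0],[0,-140,0],[0,-175,0]],"yaw":[0,0,0,0,0],"gripper":[255,255,255,255,255]}'
```

```text
time_s: 10.7
ee_pos: [0.4471, 0.3644, 0.204]
eef_rot: [-3.128, 0.01, 0.088]
force: [0.5, 0.4, -1.0]
grip_width: 0.0316
time_s: 11.12
ee_pos: [0.4467, 0.208, 0.2452]
eef_rot: [-3.127, 0.009, 0.088]
force: [0.2, 0.0, -0.9]
grip_width: 0.0316
time_s: 11.53
ee_pos: [0.4462, 0.0314, 0.2461]
eef_rot: [-3.127, 0.008, 0.088]
force: [1.0, -0.1, -0.1]
grip_width: 0.032
```

```bash
python3 -m creep '{"translation":[[10,-30,0],[28,-60,0],[50,-85,0],[70,-92,0],[83,-92,0]],"yaw":[0,0,0,0,0],"gripper":[255,255,255,255,255]}'
python3 -m creep '{"translation":[[0,0,0],[0,0,0]],"yaw":[0,0],"gripper":[255,255]}'
python3 - <<'E'
from h import *
print(ctrl.get_obs()['ee_pos'])
c=snap('side'); im=c['pixels'][60:260,180:480]; cv2.imwrite('pics/place6.png',cv2.cvtColor(cv2.resize(im,None,fx=2.6,fy=2.6),cv2.COLOR_RGB2BGR))
t=snap('top')
for n,cc in(('s',c),('t',t)):
    L=loc(world(cc)); m=(abs(L[...,2]-120)<5)&(abs(L[...,0])<110)&(abs(L[...,1])<145); p=L[m]
    print(n,'rim',np.round(np.percentile(p,[1,50,99],axis=0)))
E
```

```text
time_s: 11.95
ee_pos: [0.5302, -0.0627, 0.2466]
eef_rot: [-3.127, 0.007, 0.086]
force: [-0.0, -0.0, -0.6]
grip_width: 0.0318
time_s: 12.12
ee_pos: [0.5301, -0.0629, 0.2468]
eef_rot: [-3.127, 0.007, 0.085]
force: [0.2, 0.3, -0.0]
grip_width: 0.0314
[ 0.53010255 -0.06286907  0.2468414 ]
s rim [[-100. -137.  115.]
 [ -64.   80.  122.]
 [  93.  135.  125.]]
t rim [[-100. -136.  115.]
 [ -55.  110.  120.]
 [  53.  133.  125.]]
```

View pics/place6.png

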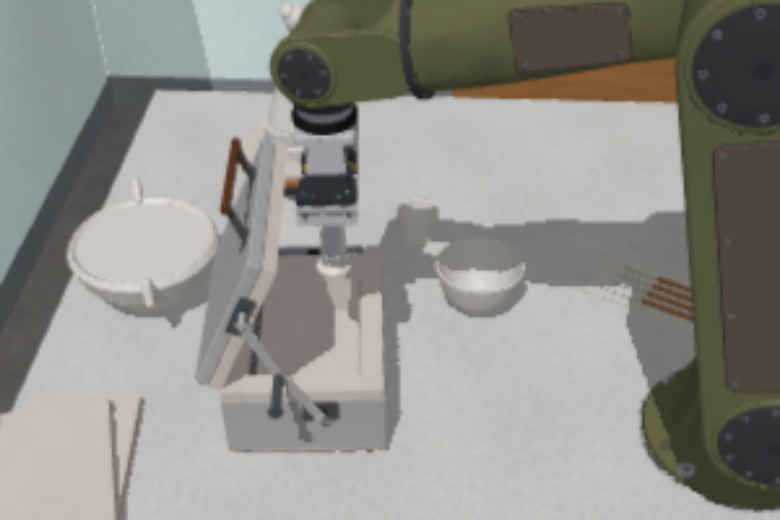

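The pedestal hangs in front of the lid. The wrist housing bulges back towards the lid, so I check that clearance numerically.

Run:
```python
from h import *
S=dict(np.load('last_side.npz')); L=loc(world(S)); px=S['pixels'].astype(int)
v,u=np.mgrid[0:400,0:640]; 
m=(u>284)&(u<345)&(v>60)&(v<165)&(L[...,1]>-130)&(L[...,1]<130)&(L[...,0]<150)&(L[...,2]>170)
for z in range(170,480,15):
    k=m&(abs(L[...,2]-z)<8)
    if k.sum()>3: print(z-163, np.round(np.sort(L[k][:,0])[[0,-1]]), 'y@max',np.round(L[k][L[k][:,0].argmax()]), px[k][L[k][:,0].argmax()])
# lid edge/underside, left side band
m=(u<295)&(L[...,2]>130)&(abs(L[...,1])<140)&(L[...,0]>-20)&(L[...,0]<140)
for z in range(140,330,15):
    k=m&(abs(L[...,2]-z)<6)
    if k.sum()>2: print('lid',z,np.round(np.percentile(L[k][:,0],[2,98])))
```

```text
52 [-61. -21.] y@max [-21.  -4. 210.] [197 194 188]
67 [-55. -26.] y@max [-26.  -1. 233.] [96 95 93]
82 [-55. -26.] y@max [-26.   1. 239.] [112 110 108]
97 [-56. -27.] y@max [-27.   5. 254.] [156 153 150]
112 [-53. -32.] y@max [-32.  25. 280.] [119 118 119]
127 [-51. -32.] y@max [-32.  22. 282.] [118 117 118]
142 [16. 33.] y@max [  33. -115.  312.] [149 146 145]
157 [-53.  34.] y@max [  34. -125.  314.] [175 174 174]
172 [-74.  -7.] y@max [ -7.  78. 338.] [171 171 172]
187 [-74.  -7.] y@max [ -7.  75. 346.] [141 141 145]
202 [-74.  -9.] y@max [ -9.  63. 373.] [96 70 52]
217 [-72.  -9.] y@max [ -9.  63. 373.] [96 70 52]
232 [-61. -21.] y@max [-21.  34. 401.] [133 134 137]
247 [-73.  -6.] y@max [ -6.   9. 416.] [98 95 94]
262 [-76.  -3.] y@max [ -3.  -5. 424.] [62 62 61]
277 [-73.  -8.] y@max [ -8.  10. 442.] [37 39 35]
292 [-65. -19.] y@max [-19.  43. 461.] [52 54 39]
307 [-88.   2.] y@max [  2.  37. 474.] [100 102  82]
lid 140 [ 93. 129.]
lid 155 [ 86. 124.]
lid 170 [ 79. 117.]
lid 185 [ 73. 111.]
lid 200 [ 65. 104.]
lid 215 [66. 97.]
lid 230 [50. 90.]
lid 245 [46. 83.]
lid 260 [39. 76.]
lid 275 [31. 69.]
lid 290 [25. 63.]
lid 305 [17. 58.]
lid 320 [35. 65.]
```

```bash
python3 -m creep '{"translation":[[-1,0,-20],[-2,0,-45],[-2,0,-70],[-2,0,-90],[-2,0,-100]],"yaw":[0,0,0,0,0],"gripper":[255,255,255,255,255]}'
python3 -m creep '{"translation":[[0,0,-15],[0,0,-30],[0,0,-40],[0,0,-46],[0,0,-50]],"yaw":[0,0,0,0,0],"gripper":[255,255,255,255,255]}'
python3 -m creep '{"translation":[[0,0,-2],[0,0,-4],[0,0,-6],[0,0,-8],[0,0,-8]],"yaw":[0,0,0,0,0],"gripper":[255,255,255,255,255]}'
python3 -c "
from h import *
o=ctrl.get_obs();print(o['ee_pos'],o['force'],o['moment']); print(knob())"
```

```text
time_s: 12.63
ee_pos: [0.5262, -0.0618, 0.1452]
eef_rot: [-3.127, 0.009, 0.086]
force: [0.5, 1.0, -0.5]
grip_width: 0.0318
time_s: 13.05
ee_pos: [0.5262, -0.0618, 0.0953]
eef_rot: [-3.127, 0.009, 0.087]
force: [-0.0, 0.4, -0.4]
grip_width: 0.0315
time_s: 13.47
ee_pos: [0.5262, -0.0618, 0.0872]
eef_rot: [-3.127, 0.009, 0.087]
force: [0.6, 0.1, -1.3]
grip_width: 0.0318
[ 0.52616671 -0.06176375  0.08715821] [ 0.63285639  0.13644079 -1.30775108] [-0.00712989  0.15096339  0.03516993]
(63, array([[ 17., 169., 161.],
       [ 22., 198., 171.],
       [ 28., 214., 174.]]))
```

```bash
python3 -m creep '{"translation":[[1,0,-0.5],[2,0,-1],[2,0,-2],[2,0,-2.5],[2,0,-2.5]],"yaw":[0,0,0,0,0],"gripper":[255,255,255,255,255]}'
python3 -m creep '{"translation":[[0,0,-0.5],[0,0,-1],[0,0,-1]],"yaw":[0,0,0],"gripper":[255,255,255]}'
```

```text
time_s: 13.93
ee_pos: [0.5281, -0.0618, 0.0846]
eef_rot: [-3.127, 0.009, 0.087]
force: [-0.1, 0.8, -0.7]
grip_width: 0.0323
time_s: 14.18
ee_pos: [0.5283, -0.0617, 0.0843]
eef_rot: [-3.127, 0.009, 0.087]
force: [-2.6, 0.6, 6.2]
grip_width: 0.0315
```

Floor contact felt at z=0.0843, as expected. Releasing and retreating straight up.

```bash
python3 -m creep '{"translation":[[0,0,0],[0,0,0],[0,0,0],[0,0,0],[0,0,0]],"yaw":[0,0,0,0,0],"gripper":[230,200,160,120,100]}'
python3 -m creep '{"translation":[[0,0,0],[0,0,5],[0,0,20],[0,0,40],[0,0,70]],"yaw":[0,0,0,0,0],"gripper":[100,100,100,100,100]}'
python3 -m creep '{"translation":[[0,0,30],[0,0,60],[0,0,95],[-15,0,130],[-50,0,160]],"yaw":[0,0,0,0,0],"gripper":[100,100,100,100,100]}'
python3 -c "
from h import *
c=snap('side');print(knob())
L=loc(world(c)); m=(L[...,0]>-68)&(L[...,0]<20)&(abs(L[...,1])<60)&(L[...,2]>60)&(L[...,2]<112)&(c['pixels'].min(-1)>0)
p=L[m&(L[...,0]<-10)]; print(len(p), np.round(np.percentile(p,[2,50,98],axis=0)) if len(p) else '')
cv2.imwrite('pics/in7.png',cv2.cvtColor(cv2.resize(c['pixels'][110:250,240:400],None,fx=4,fy=4,interpolation=cv2.INTER_CUBIC),cv2.COLOR_RGB2BGR))"
```

```text
time_s: 14.6
ee_pos: [0.5283, -0.0617, 0.0842]
eef_rot: [-3.127, 0.009, 0.087]
force: [0.9, -0.3, -0.0]
grip_width: 0.0448
time_s: 15.02
ee_pos: [0.5274, -0.0616, 0.1537]
eef_rot: [-3.126, 0.012, 0.087]
force: [-0.0, -0.2, 0.0]
grip_width: 0.0569
time_s: 15.43
ee_pos: [0.4814, -0.0616, 0.3132]
eef_rot: [-3.126, 0.011, 0.087]
force: [-1.2, -0.5, 1.1]
grip_width: 0.0572
(64, array([[ 17., 168., 163.],
       [ 22., 199., 171.],
       [ 29., 214., 175.]]))
123 [[-57.  -9.  61.]
 [-43.   8.  92.]
 [-28.  17. 107.]]
```

View pics/in7.png

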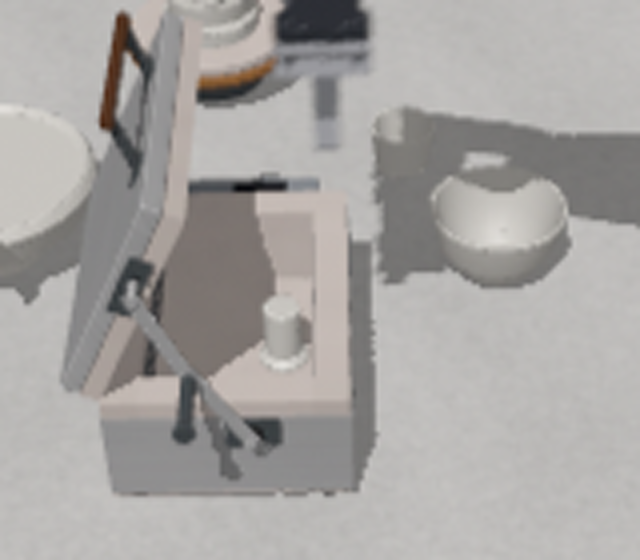

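The pedestal stands upright on the floor at local (-43,0) (crop (285,335)), and the stay is still locked. Next I compute the break geometry.

Run:
```python
import numpy as np
F=np.array([-24.5,90.]);H=np.array([100,120.]);K0=np.array([23,164.]);T0=np.array([60,242.])
L1=88;L2=np.hypot(*(T0-K0));R=np.hypot(*(T0-H)); a0=np.arctan2(122,40)
for dx in range(0,-76,-5):
    kx=K0[0]+dx; k=np.array([kx,90+np.sqrt(L1**2-(kx-F[0])**2)])
    d=k-H; D=np.hypot(*d); a=(R*R-L2*L2+D*D)/(2*D); h=np.sqrt(R*R-a*a); e=d/D
    P=[H+a*e+s*h*np.array([-e[1],e[0]]) for s in(1,-1)]; t=max(P,key=lambda p:p[1])
    an=lambda v:np.arctan2(v[1],v[0]); de=an(t-k)-an(k-F)
    print(dx,np.round(k-K0,1),'knuckle',round(2.61+de,2),'dlid',round(np.arctan2(t[1]-120,100-t[0])-a0,3),t.round())
```

```text
0 [0.  0.1] knuckle 2.74 dlid 0.001 [ 60. 242.]
-5 [-5.   3.1] knuckle 2.6 dlid 0.004 [ 61. 242.]
-10 [-10.    5.6] knuckle 2.47 dlid 0.0 [ 60. 242.]
-15 [-15.    7.8] knuckle 2.36 dlid -0.01 [ 59. 242.]
-20 [-20.    9.6] knuckle 2.25 dlid -0.025 [ 57. 241.]
-25 [-25.   11.1] knuckle 2.15 dlid -0.043 [ 55. 240.]
-30 [-30.   12.2] knuckle 2.06 dlid -0.065 [ 52. 239.]
-35 [-35.   13.1] knuckle 1.96 dlid -0.089 [ 49. 238.]
-40 [-40.   13.7] knuckle 1.87 dlid -0.116 [ 46. 237.]
-45 [-45.  14.] knuckle 1.79 dlid -0.145 [ 43. 235.]
-50 [-50.  14.] knuckle 1.7 dlid -0.175 [ 39. 233.]
-55 [-55.   13.7] knuckle 1.62 dlid -0.207 [ 36. 231.]
-60 [-60.   13.1] knuckle 1.54 dlid -0.241 [ 32. 229.]
-65 [-65.   12.2] knuckle 1.46 dlid -0.276 [ 28. 226.]
-70 [-70.   11.1] knuckle 1.38 dlid -0.314 [ 24. 224.]
-75 [-75.    9.6] knuckle 1.3 dlid -0.352 [ 20. 221.]
```

```bash
python3 -m creep '{"translation":[[0,20,0],[5,45,0],[10,70,0],[15,95,0],[20,120,0]],"yaw":[0.12,0.24,0.36,0.48,0.6],"gripper":[120,140,150,150,150]}'
python3 -m creep '{"translation":[[10,20,0],[20,40,0],[30,55,0],[40,70,0],[50,80,0]],"yaw":[0.12,0.24,0.36,0.48,0.6],"gripper":[150,150,150,150,150]}'
```

```text
time_s: 15.95
ee_pos: [0.4996, 0.0595, 0.3162]
eef_rot: [-3.128, 0.004, 0.692]
force: [-0.7, -0.3, 0.8]
grip_width: 0.039
time_s: 16.37
ee_pos: [0.55, 0.141, 0.3157]
eef_rot: [-3.128, 0.005, 1.299]
force: [0.1, 0.4, 0.3]
grip_width: 0.0389
```

```bash
python3 -m creep '{"translation":[[15,1,0],[26,2,0],[26,2,-20],[26,2,-45],[26,2,-65]],"yaw":[0.12,0.24,0.36,0.36,0.36],"gripper":[150,150,150,150,150]}'
python3 -m creep '{"translation":[[0,0,0],[0,0,0],[0,0,0]],"yaw":[0,0,0],"gripper":[150,150,150]}'
python3 - <<'E'
from h import *
o=ctrl.get_obs();print((o['ee_pos'][:2]-K)@Rk.T,o['eef_rot']);print(knob(),knob('top'))
a=snap('side')['pixels'][120:230,230:360];b=snap('top')['pixels'][110:220,260:390]
cv2.imwrite('pics/knob8.png',cv2.cvtColor(cv2.resize(np.hstack([a,b]),None,fx=3,fy=3,interpolation=cv2.INTER_CUBIC),cv2.COLOR_RGB2BGR))
E
```

```text
time_s: 16.78
ee_pos: [0.5758, 0.143, 0.2486]
eef_rot: [-3.126, 0.005, 1.66]
force: [0.7, 0.4, -0.7]
grip_width: 0.0385
time_s: 17.03
ee_pos: [0.5762, 0.1431, 0.2497]
eef_rot: [-3.127, 0.005, 1.66]
force: [-0.2, -1.0, 0.5]
grip_width: 0.039
[0.0227326  0.19889147] [-3.12723292  0.00455576  1.65984351]
(75, array([[  2., 171., 163.],
       [ 22., 204., 172.],
       [ 43., 215., 238.]])) (0, None)
```

View pics/knob8.png

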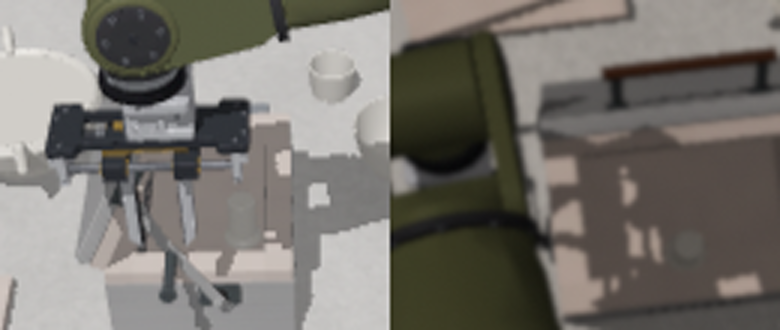

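```bash
python3 -m creep '{"translation":[[0,1,-20],[0,1,-40],[0,1,-60],[0,1,-75],[0,1,-80]],"yaw":[0,0,0,0,0],"gripper":[150,150,150,150,150]}'
python3 -m creep '{"translation":[[0,0,0],[0,0,0],[0,0,0],[0,0,0]],"yaw":[0,0,0,0],"gripper":[170,195,205,205]}'
python3 -c "
from h import *
o=ctrl.get_obs();print((o['ee_pos'][:2]-K)@Rk.T);print(knob())"
```

```text
time_s: 17.65
ee_pos: [0.5755, 0.144, 0.168]
eef_rot: [-3.125, 0.005, 1.66]
force: [-0.5, 0.2, -0.9]
grip_width: 0.0388
time_s: 17.98
ee_pos: [0.5759, 0.144, 0.1691]
eef_rot: [-3.127, 0.005, 1.66]
force: [-0.1, 0.2, -0.5]
grip_width: 0.0191
[0.0225829  0.19983724]
(244, array([[  1., 179., 161.],
       [ 24., 208., 182.],
       [ 42., 212., 227.]]))
```

The knob is caged without contact. Pulling it forward.

```bash
python3 -m creep '{"translation":[[-3,0,0],[-6,-0.5,1],[-9,-1,2],[-12,-1,3],[-15,-1.3,4]],"yaw":[0,0,0,0,0],"gripper":[205,205,205,205,205]}'
```

```text
time_s: 18.45
ee_pos: [0.5626, 0.1428, 0.1751]
eef_rot: [-3.134, 0.004, 1.66]
force: [10.7, 0.5, 7.1]
grip_width: 0.019
```

```bash
python3 -m creep '{"translation":[[-4,0,0],[-8,-0.5,1],[-12,-1,2],[-16,-1.4,2],[-20,-1.8,2]],"yaw":[0,0,0,0,0],"gripper":[205,205,205,205,205]}'
python3 -m creep '{"translation":[[-3,0,0],[-6,-0.5,0],[-9,-1,0],[-11,-1,0],[-11,-1,0]],"yaw":[0,0,0,0,0],"gripper":[205,205,205,205,205]}'
python3 -c "
from h import *
o=ctrl.get_obs();print((o['ee_pos'][:2]-K)@Rk.T);print(knob())
L=loc(world(snap('side')));m=(L[...,1]>142)&(L[...,1]<160)&(L[...,2]>185)&(L[...,2]<262)&(L[...,0]<75)
p=L[m];p=p[np.argsort(p[:,0])];print(np.round(p[::6]).tolist())"
```

```text
time_s: 18.87
ee_pos: [0.5441, 0.1409, 0.1794]
eef_rot: [-3.141, 0.004, 1.659]
force: [7.2, -1.8, 8.2]
grip_width: 0.0183
time_s: 19.28
ee_pos: [0.5332, 0.1399, 0.1802]
eef_rot: [3.141, 0.004, 1.659]
force: [3.3, -0.4, 4.2]
grip_width: 0.0188
[-0.02036004  0.19942484]
(228, array([[-41., 177., 172.],
       [-17., 207., 192.],
       [ -1., 213., 234.]]))
[[-511.0, 155.0, 188.0], [-505.0, 149.0, 194.0], [-504.0, 146.0, 187.0], [-503.0, 157.0, 246.0], [-503.0, 146.0, 208.0], [-502.0, 151.0, 232.0], [-502.0, 146.0, 239.0], [-501.0, 143.0, 260.0], [-500.0, 143.0, 221.0], [-500.0, 146.0, 236.0], [-18.0, 146.0, 186.0], [-10.0, 154.0, 194.0], [24.0, 151.0, 224.0], [27.0, 151.0, 217.0]]
```

```bash
python3 -m creep '{"translation":[[-2,0,0],[-4,-0.4,0],[-6,-0.5,0],[-6,-0.5,0]],"yaw":[0,0,0,0],"gripper":[205,205,205,205]}'
python3 -m creep '{"translation":[[0,0,0],[0,0,0],[0,0,0],[0,0,0]],"yaw":[0,0,0,0],"gripper":[190,170,150,150]}'
python3 -c "
from h import *
c=snap('side');L=loc(world(c));p=c['pixels']
print(knob())
cv2.imwrite('pics/brk9.png',cv2.cvtColor(cv2.resize(p[90:240,230:380],None,fx=4,fy=4,interpolation=cv2.INTER_CUBIC),cv2.COLOR_RGB2BGR))"
```

```text
time_s: 19.72
ee_pos: [0.5267, 0.1393, 0.1796]
eef_rot: [-3.141, 0.005, 1.659]
force: [2.1, -1.3, 1.8]
grip_width: 0.0186
time_s: 20.05
ee_pos: [0.5265, 0.1394, 0.1792]
eef_rot: [-3.14, 0.004, 1.659]
force: [0.1, -0.1, -0.6]
grip_width: 0.0377
(235, array([[-57., 176., 172.],
       [-23., 207., 189.],
       [  2., 213., 234.]]))
```

View pics/brk9.png

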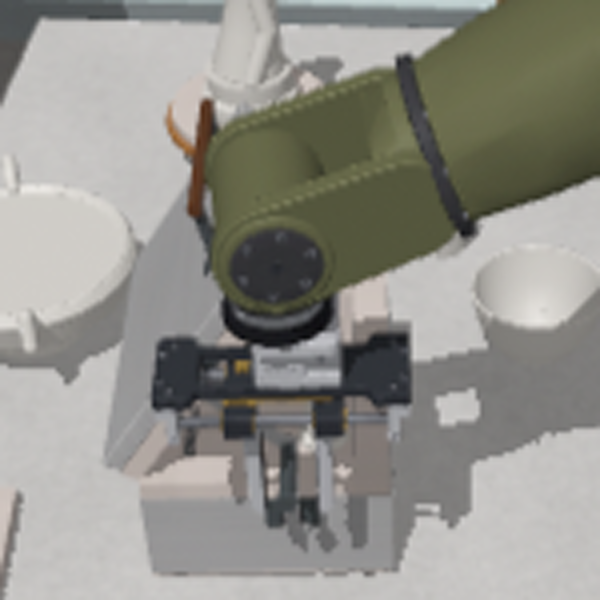

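The stay is broken and staying so (knob between the open fingers at crop (290,490)). I go up and re-measure the bar.

```bash
python3 -m creep '{"translation":[[0,0,10],[0,0,30],[0,0,60],[0,0,95],[0,0,130]],"yaw":[0,0,0,0,0],"gripper":[150,150,150,150,150]}'
python3 -m creep '{"translation":[[0,5,30],[0,10,60],[0,15,90],[0,15,100],[0,15,100]],"yaw":[0,0,0,0,0],"gripper":[150,150,150,150,150]}'
cat >> h.py <<'E'
def bar(n):
    c=snap(n); W=world(c); hsv=cv2.cvtColor(c['pixels'],cv2.COLOR_RGB2HSV); L=loc(W)
    m=(hsv[...,0]<15)&(hsv[...,1]>110)&(hsv[...,2]<160)&(L[...,0]>-150)&(L[...,0]<120)&(abs(L[...,1])<90)&(L[...,2]>160)&(L[...,2]<380)
    p=L[m]; return len(p), np.round(np.percentile(p,[5,50,95],axis=0)) if len(p) else None
E
python3 -c "
from h import *
print(knob(),bar('side'),bar('top'))"
```

```text
time_s: 20.57
ee_pos: [0.5261, 0.1393, 0.3115]
eef_rot: [-3.14, 0.004, 1.66]
force: [0.5, -0.2, 0.1]
grip_width: 0.0386
time_s: 20.98
ee_pos: [0.5262, 0.1545, 0.4143]
eef_rot: [3.139, 0.004, 1.66]
force: [-0.3, -0.1, -0.6]
grip_width: 0.0384
(64, array([[-29., 169., 175.],
       [-24., 199., 184.],
       [-18., 215., 188.]])) (29, array([[ 36.,  33., 338.],
       [ 39.,  59., 345.],
       [ 43.,  71., 348.]])) (154, array([[ 35., -64., 340.],
       [ 38.,  -3., 344.],
       [ 41.,  61., 347.]]))
```

```bash
python3 -m creep '{"translation":[[10,-30,0],[25,-70,0],[42,-110,0],[60,-150,0],[75,-185,0]],"yaw":[0,0,0,0,0],"gripper":[150,150,150,150,150]}'
python3 -m creep '{"translation":[[9,-23,0],[9,-23,-15],[9,-23,-30],[9,-23,-30],[9,-23,-30]],"yaw":[0,0,0,0,0],"gripper":[150,150,150,150,150]}'
python3 -c "
from h import *
o=ctrl.get_obs();print(o['ee_pos'],(o['ee_pos'][:2]-K)@Rk.T);print(knob(),bar('side'))"
```

```text
time_s: 21.55
ee_pos: [0.6006, -0.0316, 0.4081]
eef_rot: [-3.135, 0.004, 1.659]
force: [0.0, 0.5, -0.1]
grip_width: 0.0386
time_s: 21.97
ee_pos: [0.6092, -0.0547, 0.3767]
eef_rot: [-3.132, 0.003, 1.659]
force: [0.4, 0.3, 0.8]
grip_width: 0.0386
[ 0.60921867 -0.05472385  0.37671564] [ 0.03827083 -0.00109156]
(64, array([[-29., 168., 175.],
       [-24., 200., 183.],
       [-18., 214., 187.]])) (81, array([[ 35., -51., 340.],
       [ 39.,   7., 346.],
       [ 44.,  70., 348.]]))
```

```bash
python3 -m creep '{"translation":[[1,0,-12],[1,0,-24],[1,0,-33],[1,0,-35],[1,0,-35]],"yaw":[0,0,0,0,0],"gripper":[150,150,150,150,150]}'
python3 -m creep '{"translation":[[0,0,0],[0,0,0],[0,0,0],[0,0,0],[0,0,0]],"yaw":[0,0,0,0,0],"gripper":[180,210,255,255,255]}' 25
python3 -c "
import numpy as np
r,p=227.06,.3134;t0=.99
for t in np.arange(.99,-.05,-.05):
    dx=r*(np.cos(t0+p)-np.cos(t+p)); dz=r*(np.sin(t+p)-np.sin(t0+p))
    print(round(t,2),round(dx*.996,1),round(dx*.088,1),round(dz,1))
"
```

```text
time_s: 22.48
ee_pos: [0.6104, -0.0542, 0.3436]
eef_rot: [-3.135, 0.004, 1.66]
force: [-0.5, -0.9, 0.1]
grip_width: 0.0388
time_s: 22.9
ee_pos: [0.6104, -0.0543, 0.344]
eef_rot: [-3.135, 0.004, 1.66]
force: [-0.5, 0.1, 1.8]
grip_width: 0.0112
0.99 0.0 0.0 0.0
0.94 -10.8 -1.0 -3.3
0.89 -21.5 -1.9 -7.1
0.84 -31.9 -2.8 -11.4
0.79 -42.1 -3.7 -16.3
0.74 -52.1 -4.6 -21.7
0.69 -61.8 -5.5 -27.5
0.64 -71.2 -6.3 -33.8
0.59 -80.2 -7.1 -40.6
0.54 -88.9 -7.9 -47.9
0.49 -97.3 -8.6 -55.6
0.44 -105.2 -9.3 -63.7
0.39 -112.7 -10.0 -72.1
0.34 -119.8 -10.6 -81.0
0.29 -126.5 -11.2 -90.1
0.24 -132.6 -11.7 -99.7
0.19 -138.3 -12.2 -109.5
0.14 -143.5 -12.7 -119.5
0.09 -148.2 -13.1 -129.9
0.04 -152.4 -13.5 -140.4
-0.01 -156.1 -13.8 -151.2
```

Gripped, forces small. Lowering along the arc, watching the force.

```bash
python3 -m creep '{"translation":[[-5,-0.5,-1.5],[-11,-1,-3.3],[-16,-1.5,-5],[-21.5,-2,-7],[-27,-2.4,-9]],"yaw":[0,0,0,0,0],"gripper":[255,255,255,255,255]}' 30
python3 -c "
from h import *
print(knob())"
```

```text
time_s: 23.32
ee_pos: [0.5828, -0.0567, 0.3349]
eef_rot: [-3.135, 0.004, 1.66]
force: [1.4, 0.3, 1.8]
grip_width: 0.0114
(60, array([[-49., 168., 173.],
       [-44., 196., 180.],
       [-38., 214., 185.]]))
```

```bash
python3 -m creep '{"translation":[[-9,-1,-4.3],[-19,-1.7,-9],[-25,-2.3,-12.5],[-34.5,-3,-18.5],[-44,-4,-24.7]],"yaw":[0,0,0,0,0],"gripper":[255,255,255,255,255]}'
```

```text
time_s: 23.78
ee_pos: [0.5375, -0.0606, 0.3097]
eef_rot: [-3.134, 0.004, 1.66]
force: [1.3, 2.0, -1.4]
grip_width: 0.0107
```

```bash
python3 -m creep '{"translation":[[-7.3,-1,-6.3],[-16,-1.6,-13.6],[-24.4,-2.4,-21.3],[-32.3,-3,-29.4],[-39.8,-3.7,-37.8]],"yaw":[0,0,0,0,0],"gripper":[255,255,255,255,255]}'
```

```text
time_s: 24.2
ee_pos: [0.4969, -0.0641, 0.2714]
eef_rot: [-3.134, 0.003, 1.66]
force: [1.8, 1.7, -2.6]
grip_width: 0.0111
```

```bash
python3 -m creep '{"translation":[[-6.3,-0.6,-8.4],[-13,-1.2,-17.5],[-19.1,-1.7,-27.1],[-24.8,-2.2,-36.9],[-30,-2.6,-46.9]],"yaw":[0,0,0,0,0],"gripper":[255,255,255,255,255]}'
python3 -m creep '{"translation":[[-2,-0.2,-4.5],[-4.7,-0.4,-10],[-6.5,-0.6,-14],[-8,-0.7,-18],[-8.5,-0.8,-20]],"yaw":[0,0,0,0,0],"gripper":[255,255,255,255,255]}'
python3 -c "
from h import *
print(knob(),bar('side'),bar('top'))"
```

```text
time_s: 24.62
ee_pos: [0.4661, -0.0666, 0.2238]
eef_rot: [-3.133, 0.003, 1.66]
force: [2.3, 1.5, -3.5]
grip_width: 0.0112
time_s: 25.03
ee_pos: [0.4574, -0.0674, 0.2034]
eef_rot: [-3.132, 0.003, 1.66]
force: [1.3, 1.8, -2.7]
grip_width: 0.0109
(60, array([[-115.,  168.,   96.],
       [-109.,  199.,  104.],
       [-105.,  215.,  109.]])) (78, array([[-117.,  -59.,  198.],
       [-113.,    5.,  204.],
       [-109.,   70.,  207.]])) (16, array([[-118.,   33.,  199.],
       [-115.,   62.,  202.],
       [-112.,   68.,  204.]]))
```

```bash
python3 -m creep '{"translation":[[-0.5,0,-1.5],[-1,0,-3],[-1.5,0,-4.5],[-2,0,-6],[-2,0,-6]],"yaw":[0,0,0,0,0],"gripper":[255,255,255,255,255]}'
python3 -m creep '{"translation":[[0,0,-1],[0,0,-2],[0,0,-3],[0,0,-3]],"yaw":[0,0,0,0],"gripper":[255,255,255,255]}'
```

```text
time_s: 25.6
ee_pos: [0.4553, -0.0675, 0.1972]
eef_rot: [-3.132, 0.003, 1.66]
force: [1.4, -1.5, -4.6]
grip_width: 0.011
time_s: 25.93
ee_pos: [0.4553, -0.0675, 0.1966]
eef_rot: [-3.133, 0.003, 1.66]
force: [-14.5, 1.9, 25.7]
grip_width: 0.0113
```

The lid is seated (upward reaction at z=0.1966). I relax, open, retreat and check.

```bash
python3 -m creep '{"translation":[[0,0,0.7],[0,0,1],[0,0,1]],"yaw":[0,0,0],"gripper":[255,255,255]}'
python3 -m creep '{"translation":[[0,0,0],[0,0,0],[0,0,0],[0,0,0],[0,0,0]],"yaw":[0,0,0,0,0],"gripper":[230,200,170,150,150]}'
python3 -m creep '{"translation":[[0,0,10],[0,0,30],[0,0,60],[-20,0,95],[-40,40,120]],"yaw":[0,0,0,0,0],"gripper":[150,150,150,150,150]}'
python3 -m creep '{"translation":[[-10,35,0],[-20,70,0],[-30,105,0],[-40,140,0],[-40,140,0]],"yaw":[0,0,0,0,0],"gripper":[150,150,150,150,150]}'
python3 - <<'E'
from h import *
S=snap('side');T=snap('top')
for n,c in(('side',S),('top',T)):
    W=world(c);L=loc(W);m=(abs(L[...,0])<95)&(abs(L[...,1])<125)&(L[...,2]>140)&(L[...,2]<175)
    p=L[m];A=np.c_[p[:,:2],np.ones(len(p))];print(n,len(p),np.linalg.lstsq(A,p[:,2],rcond=None)[0])
print(knob(),bar('side'),bar('top'),ctrl.get_obs()['force'])
im=np.vstack([S['pixels'][90:390,120:500]])
cv2.imwrite('pics/end10.png',cv2.cvtColor(cv2.resize(np.hstack([im,T['pixels'][40:340,100:480]]),None,fx=1.05,fy=1.05),cv2.COLOR_RGB2BGR))
E
```

```text
time_s: 26.18
ee_pos: [0.4554, -0.0675, 0.1975]
eef_rot: [-3.133, 0.003, 1.66]
force: [3.8, 0.3, -4.9]
grip_width: 0.0112
time_s: 26.6
ee_pos: [0.4554, -0.0675, 0.1976]
eef_rot: [-3.133, 0.003, 1.66]
force: [-0.1, 0.5, 0.1]
grip_width: 0.0343
time_s: 27.02
ee_pos: [0.4189, -0.0373, 0.3165]
eef_rot: [-3.135, 0.005, 1.657]
force: [0.6, 1.2, 0.3]
grip_width: 0.0384
time_s: 27.43
ee_pos: [0.3773, 0.1068, 0.3176]
eef_rot: [-3.137, 0.004, 1.661]
force: [-0.1, -0.1, 0.3]
grip_width: 0.039
side 2752 [-5.51136389e-03 -2.56530503e-03  1.55940948e+02]
top 5504 [-4.66317636e-03 -1.16612575e-04  1.54281029e+02]
(62, array([[-115.,  169.,   93.],
       [-110.,  197.,  100.],
       [-105.,  214.,  104.]])) (64, array([[-118.,  -58.,  193.],
       [-115.,   12.,  197.],
       [-112.,   69.,  200.]])) (142, array([[-120.,  -62.,  192.],
       [-116.,    1.,  196.],
       [-113.,   62.,  199.]])) [-0.29726114 -0.42730274 -0.2496268 ]
```

View pics/end10.png

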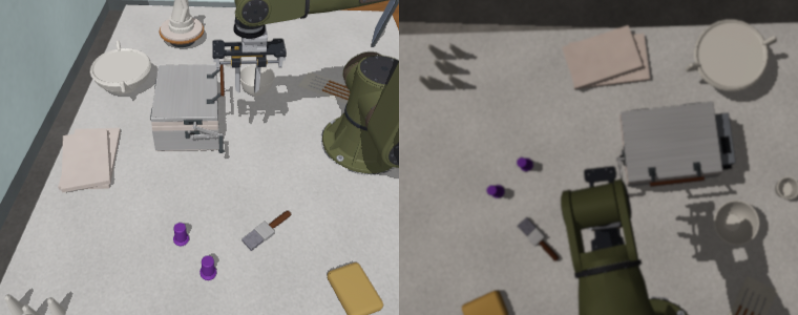

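```bash
python3 -c "
from station import ctrl
print(ctrl.hand_in())"
```

```text
the job is handed in; nothing more can be done
None
```

I put the pedestal in the kiln, shut the lid, and handed the job in at about 27.5 s of the 72 s allowed; hand-in reports no verdict.

**What I did**
- **Lid up:** I raised it by the bar until the stay locked, at a lid angle of about 1.15 rad. The stay measured about 0.12 rad over centre and the knob sat at the expected height.
- **Pedestal:** I stood it on the front part of the chamber floor, about 43 mm ahead of the centre. I felt contact with the floor before letting go, and the picture showed it upright.
- **Lid down:** I drew the knob about 46 mm forward at roughly 13 N in all, past the 1.9 rad break point. I then gripped the bar again and lowered the lid along its arc until it was shut.

**Last checks**
- **Lid:** the top measured 154–156 mm and level to within 0.006 rad, and the bar was back within about 1 mm of its starting height.
- **Stay:** it is folded again, with the knob low at the front.
- **Robot:** it is touching nothing, with under 1 N on the tool.
- **Other things on the bench:** the brush, bowl, cup and purple look-alikes look unmoved in the last picture. I did not measure their positions.

**Forces and limits of the checks**
- Forces at the bar peaked at about 26 N partway up, while the stay was still unlocked. They reached about 21 N when the stay locked, below the 25 N that the stay can take.
- The reading was about 30 N for a moment as I pressed the shut lid onto its rim, with the stay already folded.
- With the lid shut the pedestal can't be seen. The last sight of it was after release, before I broke the stay.

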